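# Close the empty carrier, draw out the bottle's carrier

### The arm

A 7-joint arm with a two-finger parallel gripper is mounted at the origin on the work surface. World frame = base frame: x ahead of the robot, y to its left, z up, the work surface at z = 0. Lengths are in mm, angles in rad, forces in N, time in s.
With the tool pointing down it reaches from about 425 to 875 mm from the base axis. Payload 4.7 kg.
Tool frame: the origin (TCP) lies on the front face of the gripper's body, between the roots of the fingers; the fingertips stand 73 mm ahead of it and the grasp point (between the pads) lies 54 mm ahead of it; z points along the fingers, y is the line along which they close (so a half turn about z gives the same grasp; the last joint's range is limited). The gripper opens to 85 mm and grips with 20 to 120 N. Pads are 22 mm wide; open, the fingers measure 114 mm over their backs; the gripper's body (76 mm by 85 mm) begins 54 mm behind the grasp point. The pads swing forward as they close: fully open they stand 13 mm farther back than shut.
Start: joints at [-1.247, 0.321, -0.07, 1.45, 0.023, 1.371, -0.057], TCP at [198.186, 619.063, 303.949] pointing down, gripper open.
Joint ranges: [-2.86, 2.86], [-0.3, 2.09], [-1.38, 1.24], [0.06, 2.45], [-1.56, 4.7], [0.09, 2.05], [-2.69, 2.69]. Speed limits (rad/s): [2.57, 2.57, 3.14, 3.14, 3.14, 3.14, 3.14].

### API

Orientations are given as a 3x3 rotation matrix whose columns are the frame's x, y, z axes.
In Python, from plant import robot gives the robot as it stands.
- The arm moves only by the tool inch_along, called after "Request:" in YAML: its name, and indented under it one key for each argument. Schema: {"type":"object","properties":{"segments":{"type":"object","properties":{"tx":{"type":"array","items":{"type":"number"},"minItems":1,"maxItems":5},"ty":{"type":"array","items":{"type":"number"},"minItems":1,"maxItems":5},"tz":{"type":"array","items":{"type":"number"},"minItems":1,"maxItems":5},"rx":{"type":"array","items":{"type":"number"},"minItems":1,"maxItems":5},"ry":{"type":"array","items":{"type":"number"},"minItems":1,"maxItems":5},"rz":{"type":"array","items":{"type":"number"},"minItems":1,"maxItems":5},"finger_gap":{"type":"array","items":{"type":"number"},"minItems":1,"maxItems":5}},"additionalProperties":false,"required":["tx","ty","tz","rx","ry","rz","finger_gap"]},"only":{"type":"string"},"quiet":{"type":"boolean"},"lines":{"type":"string"}},"required":["segments"],"additionalProperties":false}. segments is an object with one list for each field, all of the same length, 1 to 5, a row being the entries at one place: tx, ty, tz (the shift in fractions of the full range, 1 being 0.2 m), rx, ry, rz (a rotation vector in normalised numbers (1 is pi rad)), finger_gap (the opening from 0.0 (shut) to 1.0 (fully open)); each row is the pose to reach, as a shift and turn from the pose commanded when the call began, along the tool's axes at that moment; what a row does not reach only later rows make up. A row lasts 1/12 s, in which the tool goes at most 41.7 mm and 0.125 rad, less where a joint would pass 70% of its speed; a pose out of reach is approached as far as the arm can. The fingers move at their own pace and stop on an object; the grip force is fixed at half the most. Time passes only in rows, so rows that do not move let the fingers close. The tool returns the time, the measured TCP pose, the force, the opening and the grip force at its end. only (a regular expression) keeps the lines of the reply that match it, lines (a string "A,B") keeps lines A to B, and quiet returns only ok. A shift or turn number past 1, either way, is cut back to 1. Input that does not fit is refused with a message, and nothing moves.
- robot.state(): the state, without advancing time (a new reading comes with each control period).
- robot.grab_frame(name): name is "side" or "top" or "wrist"; returns (picture, depth): 480x640x3 uint8, blue, green, red; 480x640 float32, mm along the optical axis (not along the pixel's ray), 0 where there is no reading.
- robot.calibration(name): a dict with "fx", "fy", "cx", "cy" (pixels), "dist" ([k1, k2, p1, p2, k3] as OpenCV has them; the pictures are not rectified), "rvec" (rotation vector, rad) and "tvec" (3), from world to camera coordinates, as OpenCV has them. Camera axes: x right, y down, z forward; pixel columns grow to the right and rows downward; lengths in mm; the calibration is good to about 2 mm. A picture is of the moment at which its call begins: read the wrist's pose just before it. calibration takes no time and is no camera call; for the wrist camera it gives the pose at the moment of the call.
- robot.close_job(): hands the job in; it is judged then, once.
The state is a dict: "clock": time; "q": joint angles; "qvel": joint speeds; "tau": joint torques, N m; "position": TCP position; "orientation": TCP orientation; "contact_force": force on the tool from outside, world axes, zero at the start; "torque": the same for the moment, N m; "finger_gap": opening from 0.0 (shut) to 1.0 (fully open); "grip_force": force on a finger pad.
Only numpy, scipy, OpenCV 4.12 (cv2) and the standard library are available. Lean on these libraries where they do the work, as an engineer would, in place of code of your own. Each camera call takes 0.05 s, during which the arm holds its last target. There are 200 camera calls.

### The job

On the loading deck, first push the empty carrier that was left out fully home, then hook a fingertip behind the front lip of the carrier that bears the white bottle and draw it out along its rail to its stop, and leave it there. Grasp nothing (do not pinch the lip) and do not touch the bottle or the tube rack: the bottle rides along standing, the rack's carrier stays home, and the other things on the bench stay where they are.

Things in the scene. Friction and masses are not known exactly. Their poses are not given: they have to be found in the camera images.
- bottle: white plastic reagent bottle with a screw cap, 46 mm across, 85 mm high, about 0.1 kg, standing loose on the floor of one carrier about 150 mm behind its lip. Origin: centre of its underside, z up
- rack: orange rack of eight capped tubes, 92 x 52 mm, 66 mm high, standing loose on another carrier about 150 mm behind its lip. Origin: centre of its underside
- bottle_lip (a point): top edge of the front lip of the bottle's carrier, mid-width, on the lip's INNER face. x axis: along the rail, inwards (pushing-in, away from the robot); -x is the way it draws out; z up. The lip is an upright plate 68 mm wide and 11 mm thick (outer face at x = -0.011), its top 52 mm and its bottom 16 mm above the table
- empty_lip (a point): the same point and axes on the empty carrier, the one that starts out (alike in every size)
- rack_lip (a point): the same point and axes on the carrier that bears the tube rack (alike in every size)
- deck: white loading deck fixed on the bench, 270 mm along the rails, 280 mm wide, 10 mm thick, 45 mm high rear stop. Three like carriers (grey plastic trays 250 x 68 mm in aluminium rails, 88 mm apart) stand on it side by side, in any order. Origin: centre of its underside; x along the rails, inwards
- lane_bottle: fixed aluminium rail of the bottle's carrier, 240 mm long, 84 mm wide. Each carrier has, behind its lip, a finger pocket 51 mm along the rail and 60 mm wide, its floor 22 mm above the table (30 mm below the lip's top), with side walls 12 mm and a rear cross rib 7 mm above that floor. Origin: centre of the rail's underside, 10 mm above the table; x inwards
- bottle_seat (a point): point on the floor of the bottle's carrier, 150 mm behind the inner face of its lip, where the bottle stands to within 10 mm; axes as for bottle_lip
- bottle_carrier (a joint): how far the bottle's carrier is drawn out; starts at 0. In m: 0 = fully home against its inner stop, 0.12 = fully out against its outer stop. Slides stiffly: about 2 N of friction plus 6 N per m/s, stays where it is left, no latch or spring
- empty_carrier (a joint): how far the empty carrier is out; starts 0.05 to 0.1. In m: 0 = fully home against its inner stop, 0.12 = fully out against its outer stop. Slides stiffly: about 2 N of friction plus 6 N per m/s, stays where it is left, no latch or spring
- rack_carrier (a joint): how far the tube rack's carrier is out; starts at 0 and must stay. In m: 0 = fully home against its inner stop, 0.12 = fully out against its outer stop. Slides stiffly: about 2 N of friction plus 6 N per m/s, stays where it is left, no latch or spring
- jar: bystander: small white jar with orange cap, 38 mm across, 50 mm high, on the bench beside the way of the left-hand (+y) carrier. Origin: centre of underside
- flask: bystander: glass bottle with blue cap, 72 mm across, 150 mm high, to the right of the deck. Origin: centre of underside
- tip_box: bystander: blue box of pipette tips, 120 x 85 mm, 58 mm high, its clear lid standing open to about 115 mm, to the left of the deck. Origin: centre of underside
- well_plate: bystander: white well plate, 127 x 85 x 14 mm, flat on the bench to the right. Origin: centre of underside
- beaker: bystander: glass beaker, 64 mm across, 80 mm high, on the bench to the left. Origin: centre of underside
- pipette: bystander: pipette lying on the bench to the left, 230 mm long, 26 mm wide, 22 mm high. Origin: under the middle of its body
Not all that is in view belongs to the job. Leave any purple look-alike of the bottle alone.

How it is judged:
By the outcome, as a careful person would: the job done as asked, in the order asked, and still so for the second after the job is handed in, with the robot touching nothing.
It also fails if it takes over 40 s, if anything falls off the work surface, if the arm or the gripper's body presses on something with over 40 N, if the wrist force passes 120 N, or if a joint passes its speed limit or range.

## Working session

There is one attempt and no reset: what is moved stays moved. The work goes in short steps, Python scripts to look and compute and a tool call to move; the robot and the scene stay as the last step left them, time stands still between calls to the robot, and variables do not carry over. Pictures are saved under pics/ and viewed, at most 10 in all, crops included, and the job is handed in when it is done.

```bash
mkdir -p pics; ls; python3 - <<'E'
from plant import robot
import cv2,numpy as np
s=robot.state();print(s['clock'],s['position'],s['orientation'],s['finger_gap'])
for n in('top','side'):
    p,d=robot.grab_frame(n);cv2.imwrite(f'pics/{n}0.png',p);np.save(f'pics/{n}0.npy',d)
    c=robot.calibration(n);print(n,c)
E
```

```text
pics
0.0 [198.07832158 618.6551301  302.8255356 ] [[-9.52404708e-01  3.04836125e-01 -4.57503533e-04]
 [ 3.04836439e-01  9.52402875e-01 -1.87338043e-03]
 [-1.35346353e-04 -1.92368009e-03 -9.99998141e-01]] 0.997465286825651
top {'fx': 478.6542131423354, 'fy': 478.6542131423354, 'cx': 322.521256661082, 'cy': 240.25311757202772, 'dist': array([0.03545557, 0.        , 0.        , 0.        , 0.        ]), 'rvec': array([ 2.15611867, -2.12190015,  0.13419288]), 'tvec': array([ 30.81667297, 615.36180148, 968.54294985])}
side {'fx': 440.7934453070422, 'fy': 440.7934453070422, 'cx': 321.8565020666455, 'cy': 234.28408479414915, 'dist': array([-0.08774705,  0.        ,  0.        ,  0.        ,  0.        ]), 'rvec': array([ 2.38785955, -0.26339173,  0.08687271]), 'tvec': array([-566.35619263,  165.67415522, 1115.9380857 ])}
```

View pics/top0.png

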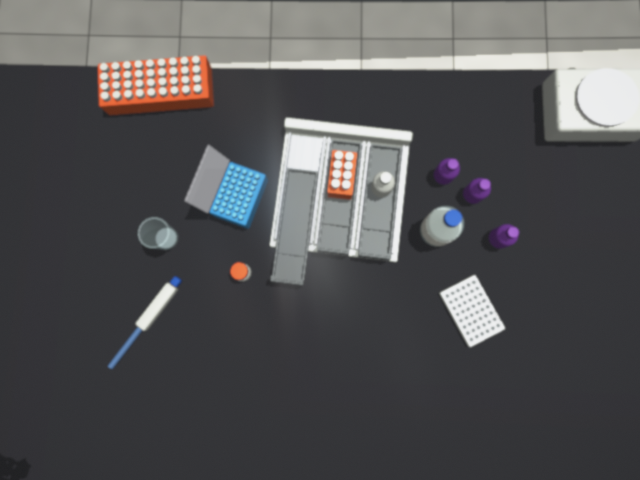

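View pics/side0.png

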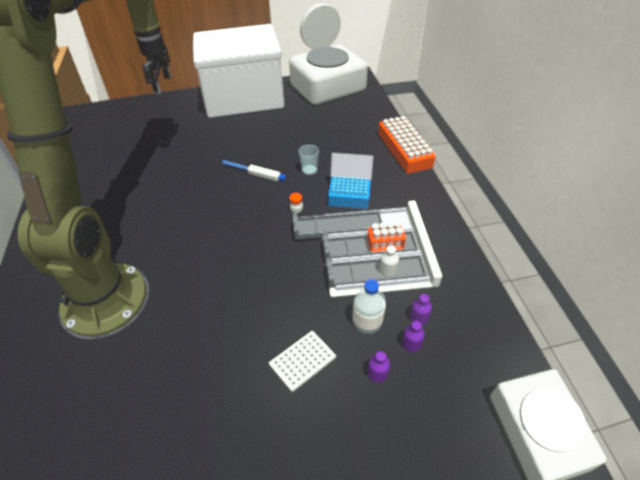

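The top view shows three carriers. The left lane is empty and out, with its lip at about (288,281). The middle lane carries the orange rack, lip at about (334,252). The right lane carries the white bottle at (384,182), lip at about (376,257).

Things that could be mistaken for the bottle:
- purple bottles at (447,170), (480,190) and (505,236)
- flask at (442,226)
- jar at (240,271)

I choose the white bottle at (384,182), and will check it in a crop.

```bash
cat > h.py <<'E'
import cv2,numpy as np
from plant import robot
def cam(n):
    c=robot.calibration(n);K=np.array([[c['fx'],0,c['cx']],[0,c['fy'],c['cy']],[0,0,1.]])
    return K,np.array(c['dist']),cv2.Rodrigues(np.array(c['rvec']))[0],np.array(c['tvec'])
def rays(n,uv):
    K,D,R,t=cam(n);p=cv2.undistortPoints(np.float64(uv).reshape(-1,1,2),K,D).reshape(-1,2)
    return np.c_[p,np.ones(len(p))],R,t
def plane(n,uv,z):
    r,R,t=rays(n,uv);d=r@R;o=-R.T@t
    return o+d*((z-o[2])/d[:,2])[:,None]
def cloud(n,d):
    v,u=np.mgrid[:480,:640];r,R,t=rays(n,np.c_[u.ravel(),v.ravel()])
    return ((r*d.reshape(-1,1)-t)@R).reshape(480,640,3)
E
python3 - <<'E'
from h import *
p=cv2.imread('pics/top0.png');d=np.load('pics/top0.npy')
W=cloud('top',d);z=W[...,2]
for nm,(u0,u1,v0,v1) in dict(rear=(280,415,115,145),el=(265,310,270,292),rl=(318,352,240,262),bl=(358,395,244,266)).items():
    Z=z[v0:v1,u0:u1];m=(Z>44)&(Z<62);P=W[v0:v1,u0:u1][m]
    ys,xs=np.nonzero(m)
    if len(P)>8:
        uv=np.c_[xs+u0,ys+v0].astype(np.float32)
        pw=plane('top',uv,np.median(P[:,2]) if nm!='rear' else np.median(P[:,2]))
        r=cv2.minAreaRect(pw[:,:2].astype(np.float32));print(nm,len(P),np.median(P[:,2]),r,pw[:,:2].mean(0))
a=cv2.resize(p[110:300,225:425],(800,760),interpolation=cv2.INTER_CUBIC)
cv2.imwrite('pics/crop.png',a[160:760])
# vertical height profiles
for u in(290,338,378):print(u,[(v,int(z[v,u])) for v in range(236,292,1) ])
E
```

```text
rear 826 45.5933784396181 ((859.9631958007812, -9.311141967773438), (276.5792236328125, 23.85437774658203), 83.97513580322266) [860.98739802  -7.9637046 ]
el 177 51.66975044169477 ((528.9058227539062, 113.37738037109375), (67.47136688232422, 11.047106742858887), 83.8111572265625) [528.96389508 113.81148311]
rl 178 52.17879438037801 ((594.47802734375, 17.740253448486328), (65.68275451660156, 11.980210304260254), 83.98458862304688) [594.58569529  18.14923888]
bl 183 51.9206471962482 ((584.9628295898438, -68.93325805664062), (67.27999877929688, 12.26744270324707), 83.678466796875) [585.43524462 -68.31011863]
290 [(236, 20), (237, 21), (238, 24), (239, 23), (240, 20), (241, 22), (242, 22), (243, 21), (244, 20), (245, 20), (246, 21), (247, 20), (248, 20), (249, 23), (250, 19), (251, 22), (252, 23), (253, 29), (254, 28), (255, 24), (256, 20), (257, 19), (258, 21), (259, 25), (260, 22), (261, 22), (262, 23), (263, 20), (264, 25), (265, 20), (266, 22), (267, 21), (268, 21), (269, 20), (270, 25), (271, 19), (272, 21), (273, 20), (274, 19), (275, 23), (276, 22), (277, 20), (278, 50), (279, 53)
[... 621 characters left out ...]
 (282, -1), (283, -3), (284, 0), (285, 0), (286, 2), (287, 0), (288, 0), (289, 1), (290, -1), (291, 0)]
378 [(236, 20), (237, 21), (238, 22), (239, 23), (240, 24), (241, 25), (242, 23), (243, 23), (244, 24), (245, 22), (246, 18), (247, 21), (248, 20), (249, 19), (250, 27), (251, 20), (252, 18), (253, 53), (254, 51), (255, 51), (256, 52), (257, 49), (258, 35), (259, 23), (260, -2), (261, 1), (262, 1), (263, 1), (264, 2), (265, -4), (266, 0), (267, 0), (268, 1), (269, 1), (270, -3), (271, 0), (272, 0), (273, 0), (274, 0), (275, 0), (276, 2), (277, -2), (278, -3), (279, -1), (280, -1), (281, 0), (282, 0), (283, 3), (284, 0), (285, -2), (286, 2), (287, 1), (288, 2), (289, 2), (290, 2), (291, 1)]
```

View pics/crop.png

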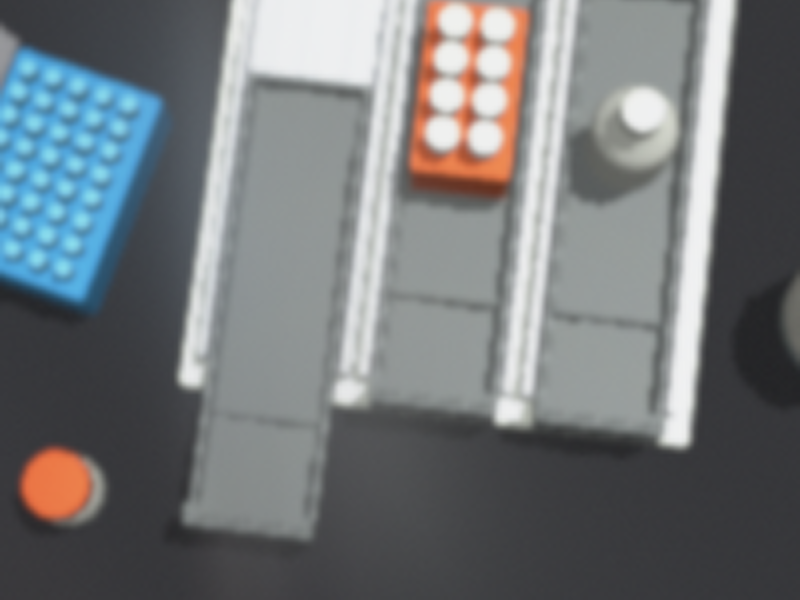

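The crop shows the white-capped bottle at about (635,125) on the right-hand carrier and the rack in the middle. The left carrier is empty and out, with its lip at about (250,525). The lane axis is yawed -6.15° and the empty carrier is about 75 mm out. Next I'll approach a point in front of the empty lip with the fingers shut.

Units first: shifts go in shares of 0.2 m and turns go in shares of pi rad. So -138 mm / 200 = -0.69, -126 mm / 200 = -0.63, -0.2 rad / 3.1416 = -0.0637.

```bash
cat > go.py <<'E'
import sys
from h import *
# usage: go.py x y z yaw_deg(of tool y) -> delta in tool axes
a=[float(v) for v in sys.argv[1:]]
s=robot.state();R=np.array(s['orientation']);p=np.array(s['position'])
yaw=np.degrees(np.arctan2(R[1,1],R[0,1]))
print('t',round(s['clock'],2),'p',p.round(1),'yaw',yaw.round(2),'F',np.round(s['contact_force'],1),'gap',round(s['finger_gap'],2))
u=np.array([.994,-.1074]);print('lane: along',(p[:2]-[528.9,113.4])@u,'lat',(p[:2]-[528.9,113.4])@[.1074,.994])
if a:print('d',(R.T@(np.array(a[:3])-p)).round(1),'rz',-np.radians(83.85-yaw).round(3))
E
```

Request:
inch_along:
  segments: {"tx":[-0.1,-0.24,-0.39,-0.54,-0.69],"ty":[-0.09,-0.22,-0.355,-0.495,-0.63],"tz":[0,0,0,0,0],"rx":[0,0,0,0,0],"ry":[0,0,0,0,0],"rz":[0,0,-0.0223,-0.0446,-0.0637],"finger_gap":[0,0,0,0,0]}

```text
clock: 0.52
position: [291.7, 455.0, 303.3]
orientation: [[-0.994, 0.106, -0.0], [0.106, 0.994, -0.001], [0.0, -0.001, -1.0]]
contact_force: [0.9, -0.1, 0.4]
finger_gap: 0.295
grip_force: 0.0
```

```bash
python3 go.py 484 118 200
```

```text
t 0.52 p [291.7 455.  303.3] yaw 83.93 F [ 0.9 -0.1  0.4] gap 0.3
lane: along -272.49919862236874 lat 314.0565718080048
d [-226.9 -314.7  103.6] rz 0.001
```

Scaled: -158 mm / 200 = -0.79, -127 mm / 200 = -0.635.

Request:
inch_along:
  segments: {"tx":[-0.115,-0.23,-0.345,-0.46,-0.575],"ty":[-0.16,-0.315,-0.475,-0.635,-0.79],"tz":[0,0,0,0,0],"rx":[0,0,0,0,0],"ry":[0,0,0,0,0],"rz":[0,0,0,0,0],"finger_gap":[0,0,0,0,0]}
  quiet: true

```text
ok
```

Request:
inch_along:
  segments: {"tx":[-0.11,-0.22,-0.33,-0.44,-0.55],"ty":[-0.16,-0.315,-0.47,-0.625,-0.775],"tz":[0.05,0.1,0.2,0.3,0.4],"rx":[0,0,0,0,0],"ry":[0,0,0,0,0],"rz":[0,0,0,0,0],"finger_gap":[0,0,0,0,0]}

```text
clock: 1.35
position: [479.5, 121.8, 224.8]
orientation: [[-0.994, 0.109, 0.001], [0.109, 0.994, 0.001], [-0.001, 0.001, -1.0]]
contact_force: [0.5, -0.0, -0.2]
finger_gap: 0.004
grip_force: 0.0
```

```bash
python3 go.py 484.2 118.2 102
```

```text
t 1.35 p [479.5 121.8 224.8] yaw 83.71 F [ 0.5 -0.  -0.2] gap 0.0
lane: along -49.9703802612636 lat 3.083116277431407
d [ -5.   -3.2 122.8] rz -0.002
```

Scaled: 122 mm / 200 = 0.61, 115 mm / 200 = 0.575.

Request:
inch_along:
  segments: {"tx":[0,0,0,0,0],"ty":[-0.005,-0.01,-0.015,-0.015,-0.015],"tz":[0.15,0.325,0.475,0.575,0.61],"rx":[0,0,0,0,0],"ry":[0,0,0,0,0],"rz":[0,0,0,0,0],"finger_gap":[0,0,0,0,0]}
  quiet: true

```text
ok
```

Request:
inch_along:
  segments: {"tx":[0],"ty":[0],"tz":[0],"rx":[0],"ry":[0],"rz":[0],"finger_gap":[0]}

```text
clock: 1.85
position: [477.4, 120.2, 101.6]
orientation: [[-0.994, 0.11, -0.004], [0.11, 0.994, -0.002], [0.004, -0.002, -1.0]]
contact_force: [-0.2, -0.6, 0.1]
finger_gap: -0.002
grip_force: 0.0
```

```bash
python3 go.py 484.2 118.2 102
python3 - <<'E'
from h import *
p,d=robot.grab_frame('side');W=cloud('side',d)
cv2.imwrite('pics/s1.png',cv2.resize(p[130:310,220:460],(800,600),interpolation=cv2.INTER_CUBIC))
p,d=robot.grab_frame('wrist');cv2.imwrite('pics/w1.png',p)
E
```

```text
t 1.85 p [477.4 120.2 101.6] yaw 83.71 F [-0.2 -0.6  0.1] gap -0.0
lane: along -51.903674061145566 lat 1.205852377735156
d [-7.  -1.2 -0.5] rz -0.002
```

View pics/s1.png

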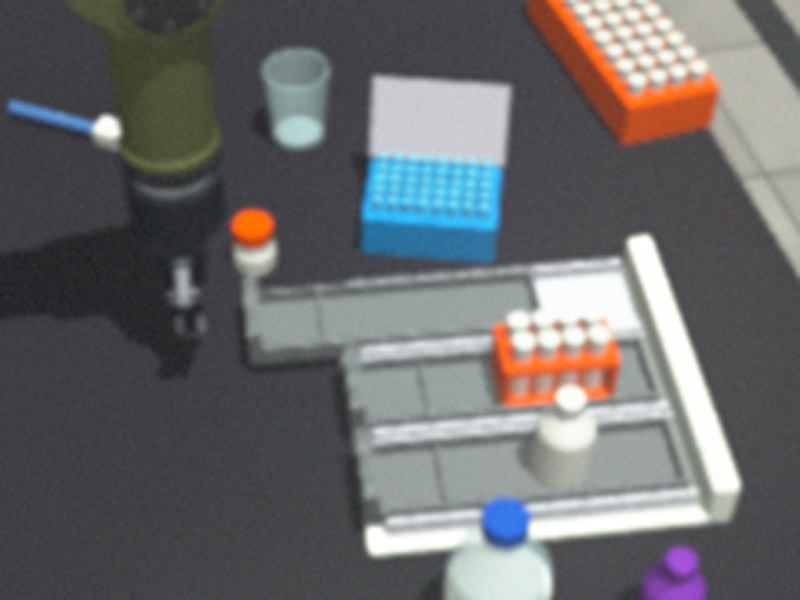

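The shut fingertips, at about (190,330) in the crop, stand in front of the empty lip at about (250,320). Nothing else is in the way, so I can push.

Scaled: -66 mm / 200 = -0.33, -53 mm / 200 = -0.265.

Request:
inch_along:
  segments: {"tx":[-0.075,-0.14,-0.2,-0.265,-0.33],"ty":[0,0,0,0,0],"tz":[0,0,0,0,0],"rx":[0,0,0,0,0],"ry":[0,0,0,0,0],"rz":[0,0,0,0,0],"finger_gap":[0,0,0,0,0]}
  only: "force"

```text
contact_force: [-2.8, 0.7, 2.4]
grip_force: 1.5
```

```bash
python3 go.py
```

```text
t 2.37 p [545.3 114.3 105.5] yaw 83.76 F [-2.8  0.7  2.4] gap -0.0
lane: along 16.16796105769699 lat 2.6558371337531788
```

Request:
inch_along:
  segments: {"tx":[-0.05,-0.1,-0.14,-0.175,-0.2],"ty":[0,0,0,0,0],"tz":[0,0,0,0,0],"rx":[0,0,0,0,0],"ry":[0,0,0,0,0],"rz":[0,0,0,0,0],"finger_gap":[0,0,0,0,0]}
  only: "force"

```text
contact_force: [-1.8, 1.1, 2.0]
grip_force: 1.1
```

```bash
python3 go.py
```

```text
t 2.78 p [585.  109.2 103.8] yaw 83.72 F [-1.8  1.1  2. ] gap -0.0
lane: along 56.23833367096828 lat 1.8453972337033888
```

Continuing slowly until the carrier reaches its stop.

Scaled: -5 mm / 200 = -0.025, -4 mm / 200 = -0.02.

Request:
inch_along:
  segments: {"tx":[-0.01,-0.02,-0.025],"ty":[0,0,0],"tz":[0,0,0],"rx":[0,0,0],"ry":[0,0,0],"rz":[0,0,0],"finger_gap":[0,0,0]}
  only: "contact"

```text
contact_force: [-5.0, 1.3, 4.0]
```

```bash
python3 go.py
```

```text
t 3.03 p [588.5 108.5 103.2] yaw 83.71 F [-5.   1.3  4. ] gap -0.0
lane: along 59.72736286702589 lat 1.5496982952433718
```

Request:
inch_along:
  segments: {"tx":[-0.005,-0.01,-0.015],"ty":[0,0,0],"tz":[0,0,0],"rx":[0,0,0],"ry":[0,0,0],"rz":[0,0,0],"finger_gap":[0,0,0]}
  only: "contact"

```text
contact_force: [-13.0, 1.1, 10.2]
```

```bash
python3 go.py
```

```text
t 3.28 p [588.9 108.5 102.9] yaw 83.74 F [-13.    1.1  10.2] gap -0.0
lane: along 60.116977060961354 lat 1.6009991666758643
```

Force rose to 13 N with no further motion, so the carrier is home. I'll back off, lift and check.

Scaled: -80 mm / 200 = -0.4, -45 mm / 200 = -0.225.

Request:
inch_along:
  segments: {"tx":[0.04,0.125,0.2,0.225,0.225],"ty":[0,0,0,0,0],"tz":[0,0,-0.05,-0.225,-0.4],"rx":[0,0,0,0,0],"ry":[0,0,0,0,0],"rz":[0,0,0,0,0],"finger_gap":[0,0,0,0,0]}
  only: "contact"

```text
contact_force: [1.4, -0.3, 1.0]
```

Request:
inch_along:
  segments: {"tx":[0.1,0.2,0.3],"ty":[0.1,0.275,0.45],"tz":[-0.05,-0.05,-0.05],"rx":[0,0,0],"ry":[0,0,0],"rz":[0,0,0],"finger_gap":[0,0,0]}
  only: "contact"

```text
contact_force: [0.4, 1.2, -1.2]
```

```bash
python3 - <<'E'
from h import *
p,d=robot.grab_frame('top');W=cloud('top',d);z=W[...,2]
cv2.imwrite('pics/t2.png',cv2.resize(p[100:300,220:460],(720,600),interpolation=cv2.INTER_CUBIC))
for nm,(u0,u1,v0,v1) in dict(el=(268,315,236,292),rl=(318,352,240,262),bl=(358,395,244,266)).items():
    m=(z[v0:v1,u0:u1]>44)&(z[v0:v1,u0:u1]<62);ys,xs=np.nonzero(m)
    if len(xs)>8:
        pw=plane('top',np.c_[xs+u0,ys+v0],52)[:,:2];print(nm,len(xs),cv2.minAreaRect(pw.astype(np.float32)))
E
python3 go.py 614.8 -72.1 170
```

```text
el 181 ((603.8660888671875, 105.65245056152344), (66.88043212890625, 11.987724304199219), 84.08953094482422)
rl 183 ((594.41650390625, 17.770004272460938), (65.70724487304688, 12.03801155090332), 83.69893646240234)
bl 181 ((585.0836791992188, -68.9404296875), (67.2746353149414, 12.004900932312012), 83.67852783203125)
t 4.0 p [493.6 219.4 194.3] yaw 84.19 F [-3.4  7.5 -0.3] gap 0.0
lane: along -46.44110949396474 lat 101.60545057468093
d [-150.  -277.9   22.3] rz 0.006
```

View pics/t2.png

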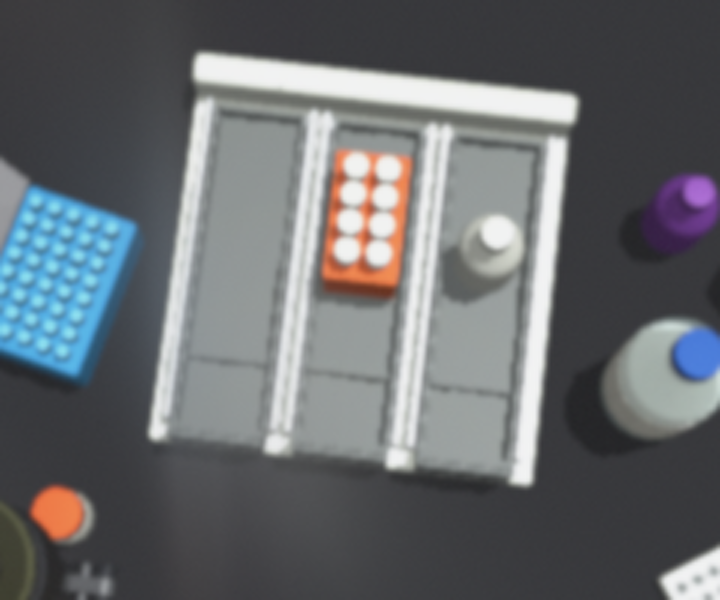

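The empty carrier's lip is now level with the others, so it is home. The bottle stands at about (492,245) and the rack at (365,220), both undisturbed. Next I move over the bottle carrier's pocket.

Scaled: -165 mm / 200 = -0.825, -130 mm / 200 = -0.65.

Request:
inch_along:
  segments: {"tx":[-0.06,-0.15,-0.24,-0.33,-0.42],"ty":[-0.125,-0.3,-0.475,-0.65,-0.825],"tz":[0,0,0,0,0],"rx":[0,0,0,0,0],"ry":[0,0,0,0,0],"rz":[0,0,0,0,0],"finger_gap":[0,0,0,0,0]}
  only: "contact"

```text
contact_force: [0.7, -0.3, -0.2]
```

Request:
inch_along:
  segments: {"tx":[-0.1,-0.2,-0.275,-0.32,-0.32],"ty":[-0.185,-0.37,-0.5,-0.56,-0.56],"tz":[0,0,0,0,0],"rx":[0,0,0,0,0],"ry":[0,0,0,0,0],"rz":[0,0,0,0,0],"finger_gap":[0,0,0,0,0]}
  only: "contact"

```text
contact_force: [-0.8, -0.5, -0.4]
```

```bash
python3 go.py 614.8 -72.1 105
```

```text
t 4.83 p [615.3 -88.7 193.6] yaw 83.3 F [-0.8 -0.5 -0.4] gap 0.0
lane: along 107.55043547306124 lat -191.63037035823717
d [ 2.7 16.8 88.5] rz -0.01
```

Scaled: 40 mm / 200 = 0.2, 25 mm / 200 = 0.125, -0.01 rad / 3.1416 = -0.0032.

Request:
inch_along:
  segments: {"tx":[0.005,0.01,0.01,0.01,0.01],"ty":[0.05,0.085,0.085,0.085,0.085],"tz":[0,0.025,0.125,0.2,0.2],"rx":[0,0,0,0,0],"ry":[0,0,0,0,0],"rz":[-0.0032,-0.0032,-0.0032,-0.0032,-0.0032],"finger_gap":[0,0,0,0,0]}
  only: "contact"

```text
contact_force: [-0.6, -0.2, -0.6]
```

```bash
python3 go.py 614.8 -72.1 102
python3 - <<'E'
from h import *
p,d=robot.grab_frame('wrist');cv2.imwrite('pics/w2.png',p)
E
```

```text
t 5.25 p [612.  -61.1 149.8] yaw 84.57 F [-0.6 -0.2 -0.6] gap -0.0
lane: along 101.34111439323193 lat -164.50610742560966
d [ -4.1 -10.8  47.8] rz 0.013
```

View pics/w2.png

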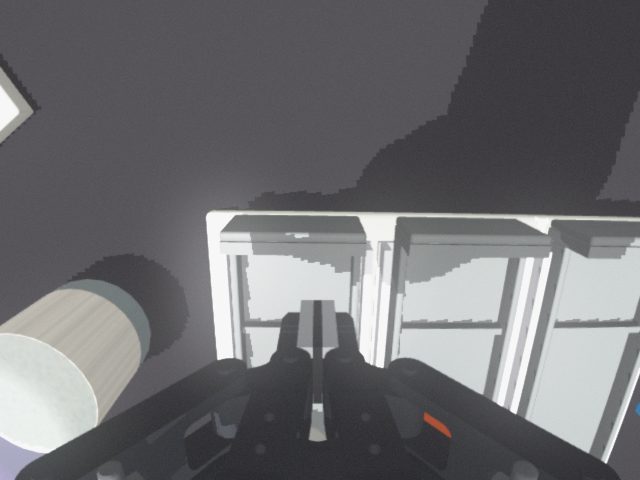

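The wrist view shows the shut tips at about (318,320), a little off the pocket centre (lip spans 222–365 px across). The arm hadn't settled, so I'll let it settle and re-measure.

Request:
inch_along:
  segments: {"tx":[0,0,0,0],"ty":[0,0,0,0],"tz":[0,0,0,0],"rx":[0,0,0,0],"ry":[0,0,0,0],"rz":[0,0,0,0],"finger_gap":[0,0,0,0]}
  only: "contact"

```text
contact_force: [0.5, 0.4, -0.3]
```

```bash
python3 go.py 614.8 -72.1 102
```

```text
t 5.63 p [614.8 -65.2 154.4] yaw 84.3 F [ 0.5  0.4 -0.3] gap 0.0
lane: along 104.56835674663037 lat -168.25455274455882
d [-0.6 -6.9 52.4] rz 0.008
```

Scaled: 25 mm / 200 = 0.125, 18 mm / 200 = 0.09, 0.008 rad / 3.1416 = 0.0025.

Request:
inch_along:
  segments: {"tx":[0,0,0,0,0],"ty":[-0.02,-0.035,-0.035,-0.035,-0.035],"tz":[0,0.025,0.09,0.125,0.125],"rx":[0,0,0,0,0],"ry":[0,0,0,0,0],"rz":[0.0025,0.0025,0.0025,0.0025,0.0025],"finger_gap":[0,0,0,0,0]}
  only: "contact"

```text
contact_force: [-0.2, 0.1, -0.7]
```

Request:
inch_along:
  segments: {"tx":[0,0,0],"ty":[0,0,0],"tz":[0,0,0],"rx":[0,0,0],"ry":[0,0,0],"rz":[0,0,0],"finger_gap":[0,0,0]}
  only: "contact"

```text
contact_force: [-0.6, 0.3, 0.2]
```

```bash
python3 go.py 614.8 -72.1 102
```

```text
t 6.3 p [613.9 -72.2 128.7] yaw 83.83 F [-0.6  0.3  0.2] gap 0.0
lane: along 104.4038084000536 lat -175.40109135368397
d [-0.9  0.2 26.7] rz -0.0
```

Scaled: 26 mm / 200 = 0.13, 24 mm / 200 = 0.12.

Request:
inch_along:
  segments: {"tx":[0,0,0,0,0],"ty":[0,0,0,0,0],"tz":[0.04,0.085,0.12,0.13,0.13],"rx":[0,0,0,0,0],"ry":[0,0,0,0,0],"rz":[0,0,0,0,0],"finger_gap":[0,0,0,0,0]}
  only: "contact"

```text
contact_force: [0.0, 0.0, -0.1]
```

Request:
inch_along:
  segments: {"tx":[0,0],"ty":[0,0],"tz":[0,0],"rx":[0,0],"ry":[0,0],"rz":[0,0],"finger_gap":[0,0]}
  only: "contact"

```text
contact_force: [-0.1, 0.0, -0.2]
```

```bash
python3 go.py 614.8 -72.1 102
```

```text
t 6.88 p [613.8 -72.3 102.6] yaw 83.82 F [-0.1  0.  -0.2] gap 0.0
lane: along 104.34121689604147 lat -175.50482149976693
d [-1.   0.3  0.6] rz -0.0
```

Scaled: 14 mm / 200 = 0.07, 12 mm / 200 = 0.06.

Request:
inch_along:
  segments: {"tx":[0.02,0.04,0.05,0.06,0.07],"ty":[0,0,0,0,0],"tz":[0,0,0,0,0],"rx":[0,0,0,0,0],"ry":[0,0,0,0,0],"rz":[0,0,0,0,0],"finger_gap":[0,0,0,0,0]}
  only: "contact"

```text
contact_force: [2.6, -0.1, -1.7]
```

```bash
python3 go.py
```

```text
t 7.3 p [600.1 -70.8 102.7] yaw 83.82 F [ 2.6 -0.1 -1.7] gap 0.0
lane: along 90.52084549553497 lat -175.4527616142576
```

Request:
inch_along:
  segments: {"tx":[0.015,0.035,0.06,0.09,0.12],"ty":[0,0,0,0,0],"tz":[0,0,0,0,0],"rx":[0,0,0,0,0],"ry":[0,0,0,0,0],"rz":[0,0,0,0,0],"finger_gap":[0,0,0,0,0]}
  only: "contact"

```text
contact_force: [2.0, -0.3, 0.5]
```

```bash
python3 go.py
```

```text
t 7.72 p [575.5 -68.1 102.7] yaw 83.83 F [ 2.  -0.3  0.5] gap 0.0
lane: along 65.84777702856826 lat -175.4305949289156
```

Scaled: 35 mm / 200 = 0.175, 28 mm / 200 = 0.14.

Request:
inch_along:
  segments: {"tx":[0.035,0.07,0.105,0.14,0.175],"ty":[0,0,0,0,0],"tz":[0,0,0,0,0],"rx":[0,0,0,0,0],"ry":[0,0,0,0,0],"rz":[0,0,0,0,0],"finger_gap":[0,0,0,0,0]}
  only: "contact"

```text
contact_force: [3.3, 0.3, 1.9]
```

Request:
inch_along:
  segments: {"tx":[0.035,0.07,0.105,0.14,0.175],"ty":[0,0,0,0,0],"tz":[0,0,0,0,0],"rx":[0,0,0,0,0],"ry":[0,0,0,0,0],"rz":[0,0,0,0,0],"finger_gap":[0,0,0,0,0]}
  only: "contact"

```text
contact_force: [2.5, 0.1, 1.9]
```

```bash
python3 go.py
```

```text
t 8.55 p [505.6 -60.6 102.4] yaw 83.83 F [2.5 0.1 1.9] gap 0.0
lane: along -4.5037580589837924 lat -175.4147311197292
```

Request:
inch_along:
  segments: {"tx":[0.03,0.05,0.07,0.085,0.1],"ty":[0,0,0,0,0],"tz":[0,0,0,0,0],"rx":[0,0,0,0,0],"ry":[0,0,0,0,0],"rz":[0,0,0,0,0],"finger_gap":[0,0,0,0,0]}
  only: "contact"

```text
contact_force: [2.4, -0.5, 0.6]
```

```bash
python3 go.py
```

```text
t 8.97 p [486.  -58.4 102.3] yaw 83.83 F [ 2.4 -0.5  0.6] gap 0.0
lane: along -24.23218461242561 lat -175.418453750346
```

Request:
inch_along:
  segments: {"tx":[0.01,0.02,0.025],"ty":[0,0,0],"tz":[0,0,0],"rx":[0,0,0],"ry":[0,0,0],"rz":[0,0,0],"finger_gap":[0,0,0]}
  only: "contact"

```text
contact_force: [8.3, -0.8, -4.7]
```

```bash
python3 go.py
```

```text
t 9.22 p [482.4 -58.1 102.5] yaw 83.82 F [ 8.3 -0.8 -4.7] gap -0.0
lane: along -27.772477512840112 lat -175.44810649848648
```

Scaled: 2 mm / 200 = 0.01, 1 mm / 200 = 0.005.

Request:
inch_along:
  segments: {"tx":[0.005,0.01,0.01],"ty":[0,0,0],"tz":[0,0,0],"rx":[0,0,0],"ry":[0,0,0],"rz":[0,0,0],"finger_gap":[0,0,0]}
  only: "contact"

```text
contact_force: [11.0, -0.5, -7.2]
```

```bash
python3 go.py
```

```text
t 9.47 p [482.1 -58.  102.9] yaw 83.83 F [11.  -0.5 -7.2] gap -0.0
lane: along -28.060166736616768 lat -175.41628456488456
```

Request:
inch_along:
  segments: {"tx":[-0.015,-0.04,-0.07,-0.07],"ty":[0,0,0,0],"tz":[0,0,0,0],"rx":[0,0,0,0],"ry":[0,0,0,0],"rz":[0,0,0,0],"finger_gap":[0,0,0,0]}
  only: "contact"

```text
contact_force: [0.1, -0.4, 0.7]
```

```bash
python3 go.py
```

```text
t 9.8 p [493.9 -59.3 102.2] yaw 83.83 F [ 0.1 -0.4  0.7] gap -0.0
lane: along -16.276083559620997 lat -175.42250934082946
```

The stop has been reached (11 N, no motion) and the tip is freed of the lip. Now I lift straight up, move clear and check.

Scaled: -140 mm / 200 = -0.7, -105 mm / 200 = -0.525.

Request:
inch_along:
  segments: {"tx":[0,0,0,0,0],"ty":[0,0,0,0,0],"tz":[-0.06,-0.175,-0.35,-0.525,-0.7],"rx":[0,0,0,0,0],"ry":[0,0,0,0,0],"rz":[0,0,0,0,0],"finger_gap":[0,0,0,0,0]}
  only: "contact"

```text
contact_force: [1.4, -0.3, -0.3]
```

Request:
inch_along:
  segments: {"tx":[0,0,0,0,0],"ty":[0.1,0.3,0.5,0.7,0.9],"tz":[-0.05,-0.05,-0.05,-0.05,-0.05],"rx":[0,0,0,0,0],"ry":[0,0,0,0,0],"rz":[0,0,0,0,0],"finger_gap":[0,0,0,0,0]}
  only: "contact"

```text
contact_force: [0.6, -0.7, 0.5]
```

Request:
inch_along:
  segments: {"tx":[0,0,0,0,0],"ty":[0.15,0.25,0.3,0.3,0.3],"tz":[0,0,0,0,0],"rx":[0,0,0,0,0],"ry":[0,0,0,0,0],"rz":[0,0,0,0,0],"finger_gap":[0,0,0,0,0]}
  only: "contact"

```text
contact_force: [0.2, -0.5, -1.2]
```

```bash
python3 go.py
python3 - <<'E'
from h import *
p,d=robot.grab_frame('top');W=cloud('top',d);z=W[...,2]
cv2.imwrite('pics/t3.png',cv2.resize(p[110:350,200:500],(750,600),interpolation=cv2.INTER_CUBIC))
for nm,(u0,u1,v0,v1) in dict(el=(268,315,236,262),rl=(318,352,240,262),bl=(345,395,285,330)).items():
    m=(z[v0:v1,u0:u1]>44)&(z[v0:v1,u0:u1]<62);ys,xs=np.nonzero(m)
    if len(xs)>8:
        pw=plane('top',np.c_[xs+u0,ys+v0],52)[:,:2];r=cv2.minAreaRect(pw.astype(np.float32));print(nm,len(xs),r,(np.array([585.08,-68.94])-r[0])@[.994,-.1074])
E
```

```text
t 11.05 p [519.  178.2 252. ] yaw 83.8 F [ 0.2 -0.5 -1.2] gap -0.0
lane: along -16.7855909233325 lat 63.33747225817418
el 181 ((603.91064453125, 105.64960479736328), (66.89833068847656, 11.925371170043945), 83.97644805908203) 0.03326289117435483
rl 177 ((594.500244140625, 17.739547729492188), (65.69457244873047, 11.982322692871094), 83.98461151123047) -0.054339249633749455
bl 181 ((466.5587463378906, -55.82160568237305), (67.91253662109375, 10.828888893127441), 83.98489379882812) 119.21904168984989
```

View pics/t3.png

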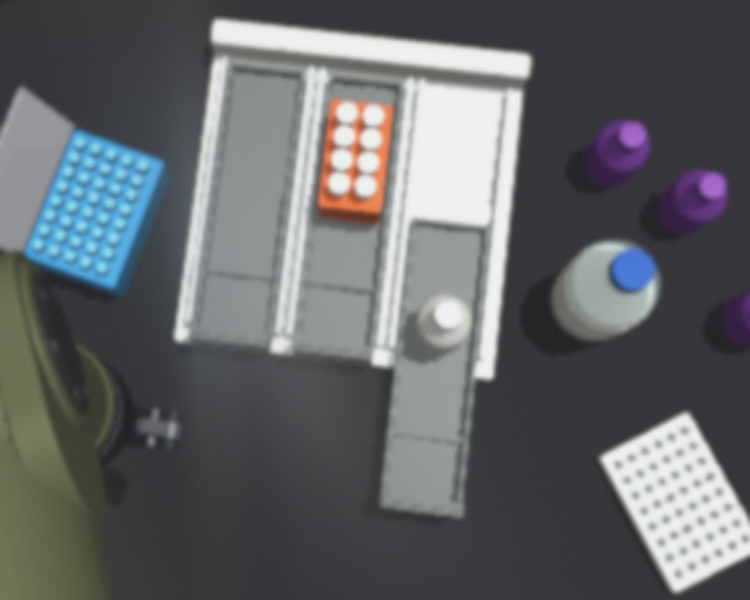

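The bottle's carrier is out about 119 mm, at its stop, with the bottle standing at about (443,320). The other two carriers are home, and the arm is clear.

```bash
python3 -c "
from plant import robot
print(robot.close_job())"
```

```text
the job is handed in; nothing more can be done
None
```

I pushed the empty carrier fully home, then drew the white bottle's carrier out to its stop (about 119 mm by camera) with the bottle still standing; the rack's carrier stayed home, nothing else was touched, and the job was handed in at about 11 s with no verdict shown.

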